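# Set the spray-line regulator to its mark and pull the knob out to lock

## Task

Turn the black bar knob on top of the air regulator counterclockwise until its pointer nose stands at the raised steel tab on the ring, then pull the knob straight up, fully out, so that it locks there, and let go. The locking notch may lie a little to one side or the other of the tab (up to about 25 degrees), so feel for it with a light upward pull while turning and never force the knob against the latch. Leave the ring where it is and do not knock over or shift the other things on the bench.

Things in the scene. Friction and masses are not known exactly. Their poses are not given: they have to be found in the camera images.
- regulator: Air regulator screwed to the bench: aluminium block 62 x 62 mm on a 100 x 80 mm steel foot, brass unions at its sides (to 69 mm from the axis, 36 mm up), round gauge 44 mm across on its front, bar knob on top. Origin on the bench under the knob's vertical axis; z up, -x is the gauge side. Its place and yaw differ from run to run. Nothing loose within 150 mm of it is taller than 110 mm.
- knob_grip (a point): Point on the knob's axis, 7 mm below its top, where to grip. The knob: black round skirt 52 mm across (94 to 102 mm above the bench) with an upright bar 46 mm long, 15 mm thick (102 to 135 mm above the bench). The point is 128 mm up with the knob in, 140 mm fully out. Its axes turn with the knob: -x along the bar to the pointer nose, y across the bar (the way to pinch it), z up.
- pointer (a point): Point on the knob's pointer, 30 mm from the axis, 98 mm above the bench with the knob in. The nose is a small black block 5 mm wide at the skirt's edge, at one end of the bar; an aluminium line is inlaid in the bar's top on that half.
- mark (a point): The mark: point 30 mm from the axis, 98 mm above the bench, towards the one raised steel tab (6 mm wide, 36 to 44 mm from the axis, top 98 mm above the bench) on the dark steel ring (74 mm across) round the regulator's neck. The pointer is exactly at the mark when pointer meets mark seen from above. The ring is very stiff and must not be turned.
- dial (a joint): Angle of the knob relative to the regulator, rad, growing counterclockwise seen from above; 0: pointer to the regulator's -x. Runs from -1.7 to 1.7. At the start the mark lies 0.65 to 1.8 rad counterclockwise of the pointer. Turning takes about 0.08 N m; it stays where it is left.
- shaft: The knob with its shaft (origin meets the regulator's while the knob is in). It slides straight up by at most 12 mm, to a stop, against 4 N (friction and weight), and stays where it is left. Fully out it is locked: a key on the shaft stands in the latch's notch and the knob no longer turns.
- latch: Hidden latch ring in the neck, with one notch, up to 0.40 rad to one side or the other of the mark, unseen, different each run. Within 0.035 rad of it the knob comes out. Elsewhere the key meets the latch after 2 mm of pull and it gives like a spring, 3 N/mm (plus 4 N); pulled 1 to 3 mm into it and turned, that spring force vanishes at the notch. Over 16 N breaks it.
- stain_jar: Bystander: glass jar with steel lid, 68 mm across, 85 mm tall, beside the regulator. Origin under its centre, like all bystanders.
- spool: Bystander: wooden spool, 40 mm across and tall, beside the regulator.
- stick_cup: Bystander: white cup with thin wooden sticks, 68 mm across, sticks to 106 mm, beside the regulator.
- brush: Bystander: flat-lying brush, 160 mm long, beside the regulator.
- sand_block: Bystander: grey block 100 x 65 x 30 mm.
- glue: Bystander: white bottle, 54 mm across, 140 mm tall, at the left.
- tin_lid: Bystander: dark steel disc 120 mm across, 10 mm thick.
Not all that is in view belongs to the job. What is meant by the regulator is not blue, and is the larger of those in its own colour.

How it is judged (in metres and radians):
On the way, in this order (a step that is already met when the one before it is completed fails the run):
1. the pointer stands at the mark (within 14.5 mm seen from above, the notch's reach) (horizontal distance between pointer and mark below 0.0145 m), for 0.1 s.
2. the knob is pulled out into the notch (horizontal distance between pointer and mark below 0.0145 m and z of knob_grip in the frame of regulator above 0.1375 m), for 0.2 s.
At the end, for the whole second after the job is handed in: The knob is out (its grip point at least 137.5 mm above the bench, of 140 mm fully out) with its pointer at the mark (pointer within 14.5 mm of mark seen from above), at rest and released (all of step 2 and velocity of joint dial between -0.05 and 0.05 rad/s and linear speed of shaft below 0.005 m/s); the robot touches nothing.
It fails at once if the key is forced against the latch with more than 16 N (contact force between shaft and latch above 16 N).
It fails at once if the mark ring is turned by more than 3 mm at the mark (distance of mark from where it was at the start of the episode above 0.003 m).
It fails at once if a bystander is shifted by more than 20 mm or tipped (distance of any of stain_jar, spool, stick_cup, brush, sand_block, glue, tin_lid from where it was at the start of the episode above 0.02 m or angle between any of stain_jar, spool, stick_cup, brush, sand_block, glue, tin_lid's own z axis and vertical above 0.5 rad).
It also fails if it takes over 72 s, if anything falls off the work surface, if the arm or the gripper's body presses on something with over 40 N, if the wrist force passes 120 N, or if a joint passes its speed limit or range.

## Robot

A 6-joint arm with a two-finger parallel gripper is mounted at the origin on the work surface. World frame = base frame: x ahead of the robot, y to its left, z up, the work surface at z = 0. Lengths are in mm, angles in rad, forces in N, time in s.
With the tool pointing down it reaches from about 275 to 1000 mm from the base axis. Payload 8.4 kg.
Tool frame: the origin (TCP) lies at the very end of the fingers, on their centre line; the grasp point (between the pads) lies 19 mm behind it; z points along the fingers, y is the line along which they close (so a half turn about z gives the same grasp; the last joint's range is limited). The gripper opens to 85 mm and grips with 20 to 120 N. Pads are 22 mm wide; open, the fingers measure 114 mm over their backs; the gripper's body (76 mm by 85 mm) begins 54 mm behind the grasp point. The pads swing forward as they close: fully open they stand 13 mm farther back than shut.
Start: joints at [1.284, 0.353, 1.633, -0, 1.155, -0.002], TCP at [175.602, 599.827, 231.281] pointing down, gripper open.
Joint ranges: [-2.63, 2.63], [-0.92, 2.1], [0.06, 2.66], [-1.3, 4.44], [0, 2.69], [-3.02, 3.02]. Speed limits (rad/s): [2.22, 2.22, 2.79, 3.14, 3.14, 3.14].

## Interface

Orientations are given as [roll, pitch, yaw] about the fixed x, y, z axes, in that order (R = Rz(yaw) Ry(pitch) Rx(roll)).
In Python, from rig import sensors, grab_frame, camera_params, order gives the robot as it stands. The module is installed in compiled form; this text tells all that it offers.
- The arm moves only by the tool move_arm, never from a script. Its argument "motion" is a list of rows, each a list of 7 numbers: the turn, a rotation vector about the tool's x, y, z in parts of the range, where 1.0 means 4 rad, then the shift along the tool's x, y, z in parts of the range, where 1.0 means 0.6 m, then the finger opening in m, from 0 to 0.0854. A call has 1 to 8 rows; each row is the pose to reach, as a shift and turn from the pose commanded when the call began, along the tool's axes at that moment; what a row does not reach only later rows make up. A row lasts 1/8 s, in which the tool goes at most 62.5 mm and 10.7 degrees, less where a joint would pass 70% of its speed; a pose out of reach is approached as far as the arm can. Shift and turn numbers lie between -1 and 1, and a call with a number outside is refused. A call with a gripper value outside its range is refused whole. The fingers move at their own pace and stop on an object; "grip_force" is the grip in N (left out, the last holds). Time passes only in rows, so rows that repeat a pose let the fingers close. It gives the time, the measured TCP pose, the force, the opening and the grip force at its end, in the units of the state.
- sensors.sense(): the state, without advancing time (a new reading comes with each control period).
- grab_frame(name): name is "scene" or "side" or "wrist"; returns (picture, depth): 420x560x3 uint8, red, green, blue; 420x560 float32, mm along the optical axis (not along the pixel's ray), 0 where there is no reading.
- camera_params(name): a dict with "camera_matrix" (3x3 intrinsics, pixels), "k1" (the pictures are not rectified: a ray, as slopes to the right and down, at radius r is drawn at 1 + k1 r^2 times it, then the intrinsics apply), "world_from_camera" (4x4, takes a point from camera to world coordinates). Camera axes: x right, y down, z forward; pixel columns grow to the right and rows downward; lengths in mm; the calibration is good to about 2 mm. A picture is of the moment at which its call begins: read the wrist's pose just before it. camera_params takes no time and is no camera call; for the wrist camera it gives the pose at the moment of the call.
- order.sign_off(): hands the job in; it is judged then, once.
The state is a dict: "clock": time; "qpos": joint angles; "qvel": joint speeds; "joint_efforts": joint torques, N m; "eef_pos": TCP position; "tcp_rot": TCP orientation; "contact_force": force on the tool from outside, world axes, zero at the start; "wrist_torque": the same for the moment, N m; "opening": opening from 0.0 (shut) to 1.0 (fully open); "grasp_force": force on a finger pad.
Only numpy, scipy, OpenCV 4.12 (cv2) and the standard library are available. Lean on these libraries where they do the work, as an engineer would, in place of code of your own. Each camera call takes 0.05 s, during which the arm holds its last target. There are 200 camera calls.

## Working session

There is one attempt and no reset: what is moved stays moved. The work goes in short steps, Python scripts to look and compute and a tool call to move; the robot and the scene stay as the last step left them, time stands still between calls to the robot, and variables do not carry over. Pictures are saved under pics/ and viewed, at most 10 in all, crops included, and the job is handed in when it is done.

Besides the shell and the picture viewer there is one more tool, called after "Call:" as a command line: name --pt "numbers of a row" for each row, then --argument value for the rest. move_arm: Moves the arm, as the interface text tells. Its arguments: {"type":"object","properties":{"motion":{"type":"array","items":{"type":"array","items":{"type":"number"}}},"grip_force":{"type":"number"}},"required":["motion"]}

```bash
mkdir -p pics
cat > h.py <<'E'
import numpy as np, cv2, json
from rig import sensors, grab_frame, camera_params, order
def save(n,f):
    p,d=grab_frame(n); c=camera_params(n)
    cv2.imwrite(f'pics/{f}.png',p[:,:,::-1]); np.savez(f'pics/{f}.npz',p=p,d=d,K=c['camera_matrix'],k1=c['k1'],T=c['world_from_camera'])
def rays(z,uv):
    K=np.array(z['K']);k=float(z['k1'])
    return cv2.undistortPoints(np.array(uv,float).reshape(-1,1,2),K,np.array([k,0,0,0,0.])).reshape(-1,2)
def world(z,uv,depth=None):
    uv=np.array(uv,float).reshape(-1,2); r=rays(z,uv)
    d=z['d'][uv[:,1].round().astype(int),uv[:,0].round().astype(int)] if depth is None else depth
    P=np.c_[r*np.c_[d],d]; T=z['T']; return P@T[:3,:3].T+T[:3,3]
def atz(z,uv,h):
    uv=np.array(uv,float).reshape(-1,2); r=rays(z,uv);T=z['T'];D=np.c_[r,np.ones(len(r))]@T[:3,:3].T
    return T[:3,3]+D*((h-T[2,3])/D[:,2])[:,None]
E
python3 - <<'E'
from h import *
print(sensors.sense())
for n in("scene","side","wrist"): save(n,n+'0')
a=[cv2.imread(f'pics/{n}0.png') for n in("scene","side")]
for n in("scene","side","wrist"): print(n,camera_params(n)['world_from_camera'])
E
```

```text
{'clock': 0.0, 'qpos': array([ 1.28361439e+00,  3.53675073e-01,  1.63415242e+00,  6.08431885e-05,
        1.15517802e+00, -2.38998840e-03]), 'qvel': array([ 0.00123992, -0.00074102, -0.00132039, -0.00105719, -0.00099655,
        0.00232942]), 'joint_efforts': array([ 1.23670168e-03, -6.05251694e+01, -3.42090297e+01,  1.96454716e-04,
        9.06103291e-03,  1.59944352e-05]), 'eef_pos': array([175.43799318, 599.37068282, 230.53703595]), 'tcp_rot': array([-3.14017993e+00, -5.90051984e-05,  2.85677606e+00]), 'contact_force': array([-0.63186466, -0.40867385, -0.33618394]), 'wrist_torque': array([-0.0373744 ,  0.01944844, -0.02479916]), 'grasp_force': 0.0, 'opening': 1.0034448285505209}
scene [[-7.92719232e-01  4.44388950e-01 -4.17270511e-01  9.62225670e+02]
 [ 6.09545887e-01  5.85796070e-01 -5.34131796e-01  5.05472471e+02]
 [ 7.07315762e-03 -6.77762071e-01 -7.35247268e-01  9.10040869e+02]
 [ 0.00000000e+00  0.00000000e+00  0.00000000e+00  1.00000000e+00]]
side [[ 8.70604195e-01 -3.35355246e-01  3.59979436e-01 -1.55145856e+01]
 [-4.91976774e-01 -5.97416125e-01  6.33287318e-01 -9.75547358e+02]
 [ 2.68129532e-03 -7.28444118e-01 -6.85099977e-01  1.08667968e+03]
 [ 0.00000000e+00  0.00000000e+00  0.00000000e+00  1.00000000e+00]]
wrist [[ 2.80597136e-01  9.23544723e-01  2.61400824e-01  1.08801753e+02]
 [ 9.59825615e-01 -2.70044377e-01 -7.62287558e-02  6.18576486e+02]
 [ 1.89157448e-04  2.72288777e-01 -9.62215561e-01  3.72316767e+02]
 [ 0.00000000e+00  0.00000000e+00  0.00000000e+00  1.00000000e+00]]
```

View pics/scene0.png

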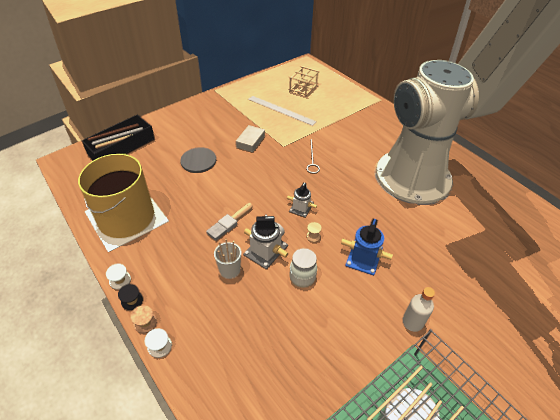

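The candidates are the grey regulator at (265,238), a smaller grey one at (302,198) and a blue one at (368,245). I choose (265,238), since it is not blue and is the larger grey one. Next is a close crop to check that choice.

Run:
```python
from h import *
z=np.load('pics/scene0.npz'); 
p=world(z,[[265,224],[302,190],[368,230]]); print(p)
c=p[0]; zs=np.load('pics/side0.npz'); T=np.linalg.inv(zs['T']); q=T[:3,:3]@c+T[:3,3]; uv=zs['K']@(q/q[2]); print(uv)
u,v=uv[:2].round().astype(int)
a=cv2.imread('pics/scene0.png')[195:270,225:305]; b=cv2.imread('pics/side0.png')[v-30:v+45,u-40:u+40]
r=lambda x:cv2.resize(x,(400,375),interpolation=cv2.INTER_CUBIC)
cv2.imwrite('pics/crop1.png',np.hstack([r(a),r(b)]))
```

```text
[[ 566.72312738  -43.29649856  118.77013709]
 [ 394.05025042 -102.54156011   88.0399141 ]
 [ 361.60113141  119.19808018  101.20720405]]
[293.43613279 189.5895302    1.        ]
```

View pics/crop1.png

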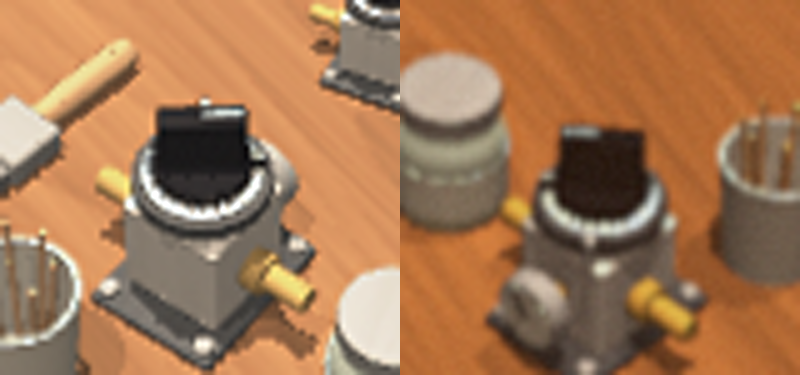

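The crop shows the larger grey regulator: gauge to its left front, bar with the aluminium line towards about 143° and tab at about 233°. The plan is to grip with yaw about -37°, which keeps joint 6 in range while turning. First I go above it, in steps.

Units first: shifts go in shares of 0.6 m and turns go in shares of 4 rad. So -0.278 m / 0.6 = -0.4633, -0.175 m / 0.6 = -0.2917, 1.36 rad / 4 = 0.34.

Call:
move_arm --pt "0 0 0.0425 -0.0583 -0.0533 0 0.085" --pt "0 0 0.085 -0.1167 -0.1067 0 0.085" --pt "0 0 0.1275 -0.175 -0.16 0 0.085" --pt "0 0 0.17 -0.2333 -0.2133 0 0.085" --pt "0 0 0.2125 -0.2917 -0.2667 0 0.085" --pt "0 0 0.255 -0.35 -0.32 0 0.085" --pt "0 0 0.2975 -0.4083 -0.3733 0 0.085" --pt "0 0 0.34 -0.4633 -0.4217 0 0.085"

```text
clock: 1.15
eef_pos: [371.8, 277.4, 231.3]
tcp_rot: [3.142, 0.0, 1.491]
contact_force: [0.8, 0.2, 0.0]
opening: 0.995
grasp_force: 0.0
```

```bash
cat >> h.py <<'E'
from scipy.spatial.transform import Rotation as Ro
def totool(target):
    s=sensors.sense(); R=Ro.from_euler('xyz',s['tcp_rot']); return s, R.inv().apply(np.array(target)-s['eef_pos'])
E
python3 -c "
from h import *
s,d=totool([567,-43,235]); print(s['clock'],s['eef_pos'],s['tcp_rot'],s['qpos'],d)"
```

```text
1.15 [371.81197077 277.41138156 231.26171832] [3.14156885e+00 2.21888674e-05 1.49115646e+00] [ 6.37795139e-01  9.88560138e-02  1.96467860e+00 -3.67432502e-05
  1.07805469e+00  7.17452391e-01] [-303.86757271  220.06000973   -3.72629989]
```

Converted, -0.304 m / 0.6 = -0.5067, -0.266 m / 0.6 = -0.4433, 1.36 rad / 4 = 0.34.

Call:
move_arm --pt "0 0 0.0425 -0.0633 0.045 0 0.085" --pt "0 0 0.085 -0.1267 0.0917 0 0.085" --pt "0 0 0.1275 -0.19 0.1367 0 0.085" --pt "0 0 0.17 -0.2533 0.1833 0 0.085" --pt "0 0 0.2125 -0.3167 0.2283 0 0.085" --pt "0 0 0.255 -0.38 0.275 0 0.085" --pt "0 0 0.2975 -0.4433 0.32 -0.0033 0.085" --pt "0 0 0.34 -0.5067 0.3667 -0.0067 0.085"

```text
clock: 2.15
eef_pos: [568.7, -42.0, 235.2]
tcp_rot: [-3.141, 0.0, 0.131]
contact_force: [0.9, 1.6, 0.9]
opening: 0.996
grasp_force: 0.0
```

Converted, 0.77 rad / 4 = 0.1925.

Call:
move_arm --pt "0 0 0.0425 0 0 0 0.085" --pt "0 0 0.085 0 0 0 0.085" --pt "0 0 0.1275 0 0 0 0.085" --pt "0 0 0.17 0 0 0 0.085" --pt "0 0 0.1925 0 0 0 0.085" --pt "0 0 0.1925 0 0 0 0.085"

```text
clock: 2.9
eef_pos: [568.1, -40.5, 235.1]
tcp_rot: [3.141, 0.0, -0.633]
contact_force: [-0.8, 0.2, 0.0]
opening: 0.996
grasp_force: 0.0
```

```bash
python3 -c "
from h import *
save('wrist','w1')
s=sensors.sense(); print(s['clock'],s['eef_pos'],s['tcp_rot'],s['qpos'],s['contact_force'])
a=cv2.imread('pics/w1.png')"
```

```text
2.95 [568.12138283 -40.51283677 235.11288049] [ 3.14140597e+00  2.84510084e-04 -6.31171667e-01] [-7.38184906e-02  2.63758676e-01  1.74981204e+00 -8.78464011e-06
  1.12836213e+00  2.12815324e+00] [-0.91900518  0.59805623 -0.72850651]
```

View pics/w1.png

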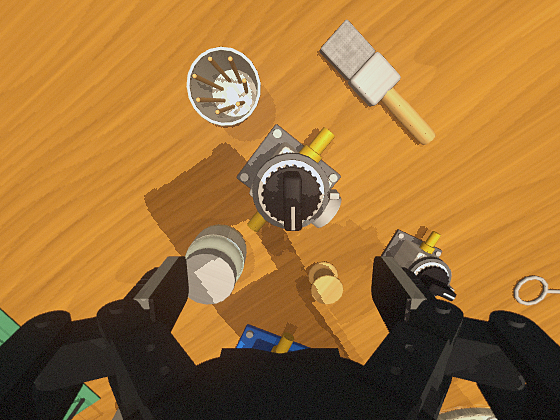

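The wrist view shows the knob at about (292,190), with its pointer line going down from there to (293,225). The fingers straddle at the bottom. I'll enlarge the knob and measure it.

Run:
```python
from h import *
z=np.load('pics/w1.npz')
c=z['p'][135:245,237:347][:,:,::-1]
cv2.imwrite('pics/c2.png',cv2.resize(c,(600,600),interpolation=cv2.INTER_CUBIC))
vv,uu=np.mgrid[135:245,237:347]; uv=np.c_[uu.ravel(),vv.ravel()]
P=world(z,uv); I=z['p'][135:245,237:347].reshape(-1,3).astype(int)
for lo,hi in((130,140),(92,104),(80,98)):
    m=(P[:,2]>lo)&(P[:,2]<hi); print(lo,hi,m.sum(),np.median(P[m],0),P[m].min(0),P[m].max(0))
m=(P[:,2]>130)&(P[:,2]<140); q=P[m,:2].astype(np.float32); r=cv2.minAreaRect(q); print(r)
w=np.linalg.eigh(np.cov(q.T))[1][:,1]; print(np.degrees(np.arctan2(w[1],w[0])), q.mean(0))
```

```text
130 140 980 [564.17692571 -51.11437293 133.72478838] [541.83124079 -67.98809949 130.0661549 ] [584.7320386  -32.4599269  136.44223094]
92 104 1791 [564.73922924 -53.0168507  100.84110448] [533.051991   -86.0569232   92.01362038] [592.18708035 -20.46863471 103.54859313]
80 98 2019 [573.47299575 -60.01934488  89.55085094] [525.74406335 -86.74564386  80.46546165] [599.71209099 -13.61638777  97.98662719]
((563.4005737304688, -50.395347595214844), (14.556015968322754, 45.22564697265625), 55.203189849853516)
145.09943737883071 [563.9687   -50.882256]
```

View pics/c2.png

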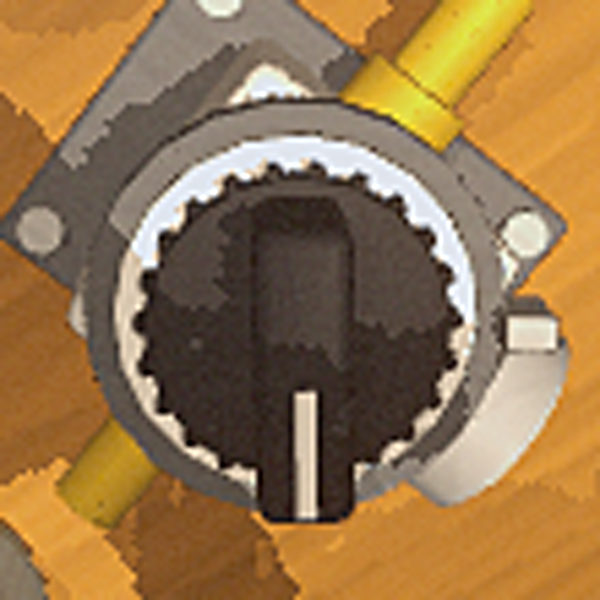

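The crop shows the tab at crop (532,330), with the pointer at the bottom (305,515). I'll check the tab radius against 40 mm.

Run:
```python
from h import *
z=np.load('pics/w1.npz'); s=110/600
c=np.array([563.4,-50.4])
for q,h in(((532,332),98),((522,225),3)):
    p=atz(z,[[237+q[0]*s,135+q[1]*s]],h)[0]; v=p[:2]-c; print(p,np.hypot(*v),np.degrees(np.arctan2(v[1],v[0]))%360)
s_,d=totool([563.4,-50.4,122]);print(s_['tcp_rot'],d)
```

```text
[538.10329487 -81.7393635   98.        ] 40.27504183704129 231.09000625301383
[530.84657316 -93.46902053   3.        ] 53.98764792289558 232.91643612216834
[ 3.14140597e+00  2.84510084e-04 -6.31171667e-01] [  2.05476312  10.74719935 113.11430873]
```

The tab is at 231° and radius 40.3 mm, as it should be. The pointer is at 145°, so the turn needed is about 1.50 rad. I descend and grip.

Converted, 0.085 m / 0.6 = 0.1417, 0.045 m / 0.6 = 0.075, -0.024 rad / 4 = -0.006.

Call:
move_arm --pt "0 0 -0.006 0.0033 0.0183 0.0333 0.05" --pt "0 0 -0.006 0.0033 0.0183 0.075 0.05" --pt "0 0 -0.006 0.0033 0.0183 0.1167 0.05" --pt "0 0 -0.006 0.0033 0.0183 0.1417 0.05" --pt "0 0 -0.006 0.0033 0.0183 0.1417 0.05"

```text
clock: 3.58
eef_pos: [562.7, -50.5, 149.4]
tcp_rot: [3.141, 0.002, -0.608]
contact_force: [0.1, -0.4, 1.2]
opening: 0.583
grasp_force: 0.0
```

```bash
python3 -c "
from h import *
s,d=totool([563.4,-50.4,109]); print(s['eef_pos'],s['tcp_rot'],d,s['opening'])
save('wrist','w2');"
```

```text
[562.70752076 -50.49348108 149.41554977] [ 3.14058504e+00  1.75202355e-03 -6.08316572e-01] [ 0.58564121 -0.51317655 40.41408917] 0.5830013936054962
```

View pics/w2.png

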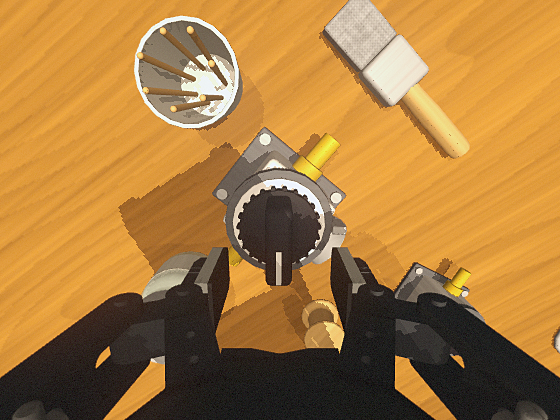

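The fingers, with inner faces at columns 228 and 335, straddle the bar at column 280. They are centred and clear of the jar and spool. I go down 40 mm and close.

Converted, 0.04 m / 0.6 = 0.0667, 0.02 m / 0.6 = 0.0333.

Call:
move_arm --pt "0 0 0 0 0 0.0333 0.05" --pt "0 0 0 0 0 0.0667 0.05" --pt "0 0 0 0 0 0.0667 0.03" --pt "0 0 0 0 0 0.0667 0.0" --pt "0 0 0 0 0 0.0667 0.0" --pt "0 0 0 0 0 0.0667 0.0" --pt "0 0 0 0 0 0.0667 0.0" --pt "0 0 0 0 0 0.0667 0.0" --grip_force 40

```text
clock: 4.62
eef_pos: [564.2, -50.7, 111.5]
tcp_rot: [-3.141, -0.002, -0.609]
contact_force: [-0.9, -0.3, 7.1]
opening: 0.174
grasp_force: 42.5
```

Gripped (opening 14.8 mm, bar 15 mm). I turn counterclockwise about 1.08 rad to the near edge of the notch range.

Converted, -1.08 rad / 4 = -0.27.

Call:
move_arm --pt "0 0 -0.035 0 0 0 0.0" --pt "0 0 -0.07 0 0 0 0.0" --pt "0 0 -0.105 0 0 0 0.0" --pt "0 0 -0.14 0 0 0 0.0" --pt "0 0 -0.175 0 0 0 0.0" --pt "0 0 -0.21 0 0 0 0.0" --pt "0 0 -0.245 0 0 0 0.0" --pt "0 0 -0.27 0 0 0 0.0"

```text
clock: 5.62
eef_pos: [564.2, -49.8, 111.5]
tcp_rot: [-3.141, -0.002, 0.474]
contact_force: [-1.3, 4.8, 8.4]
opening: 0.163
grasp_force: 42.5
```

```bash
python3 -c "
from h import *
print(sensors.sense())"
```

```text
{'clock': 5.625, 'qpos': array([-9.15049730e-02,  4.05242410e-01,  1.86163811e+00,  1.86085741e-03,
        8.72817308e-01,  1.00399095e+00]), 'qvel': array([-1.68036239e-03, -6.75602857e-04, -4.13013784e-04,  6.12358750e-04,
        2.48405670e-05, -7.79023754e-01]), 'joint_efforts': array([ -2.67807506, -53.55499148, -25.78800023,  -1.43368218,
        -0.49492378,   0.95783908]), 'eef_pos': array([564.22459641, -49.77700554, 111.54431248]), 'tcp_rot': array([-3.14140496e+00, -2.36451847e-03,  4.74105619e-01]), 'contact_force': array([-1.31564895,  4.78859755,  8.42036646]), 'wrist_torque': array([ 0.95096276,  0.18339945, -0.12635736]), 'grasp_force': 42.503129839897156, 'opening': 0.16278379704823592}
```

Converted, -0.002 m / 0.6 = -0.0033, -0.001 m / 0.6 = -0.0017.

Call:
move_arm --pt "0 0 0 0 0 -0.0017 0.0" --pt "0 0 0 0 0 -0.0033 0.0" --pt "0 0 0 0 0 -0.0033 0.0"

```text
clock: 6.0
eef_pos: [564.0, -49.8, 112.5]
tcp_rot: [-3.141, -0.002, 0.469]
contact_force: [2.4, 5.5, -0.7]
opening: 0.17
grasp_force: 41.2
```

Converted, -0.002 m / 0.6 = -0.0033, -0.001 m / 0.6 = -0.0017.

Call:
move_arm --pt "0 0 0 0 0 -0.0017 0.0" --pt "0 0 0 0 0 -0.0033 0.0" --pt "0 0 0 0 0 -0.0033 0.0"

```text
clock: 6.38
eef_pos: [564.0, -49.8, 114.3]
tcp_rot: [-3.141, -0.002, 0.469]
contact_force: [3.2, 5.2, -4.4]
opening: 0.168
grasp_force: 40.8
```

Call:
move_arm --pt "0 0 0 0 0 -0.0017 0.0" --pt "0 0 0 0 0 -0.0017 0.0"

```text
clock: 6.62
eef_pos: [563.9, -49.8, 115.1]
tcp_rot: [-3.141, -0.002, 0.469]
contact_force: [4.0, 6.1, -5.8]
opening: 0.166
grasp_force: 40.5
```

Call:
move_arm --pt "0 0 0 0 0 -0.0017 0.0" --pt "0 0 0 0 0 -0.0017 0.0"

```text
clock: 6.88
eef_pos: [563.8, -49.8, 115.9]
tcp_rot: [-3.141, -0.001, 0.469]
contact_force: [4.1, 5.0, -9.0]
opening: 0.167
grasp_force: 40.2
```

The key is loaded by about 5 N. Now I feel for the notch by turning in 0.06 rad steps.

Converted, -0.06 rad / 4 = -0.015.

Call:
move_arm --pt "0 0 -0.005 0 0 0 0.0" --pt "0 0 -0.01 0 0 0 0.0" --pt "0 0 -0.015 0 0 0 0.0"

```text
clock: 7.25
eef_pos: [563.8, -49.7, 115.9]
tcp_rot: [-3.141, -0.001, 0.529]
contact_force: [4.1, 4.3, -9.1]
opening: 0.164
grasp_force: 40.4
```

Converted, -0.06 rad / 4 = -0.015.

Call:
move_arm --pt "0 0 -0.005 0 0 0 0.0" --pt "0 0 -0.01 0 0 0 0.0" --pt "0 0 -0.015 0 0 0 0.0"

```text
clock: 7.62
eef_pos: [563.7, -49.7, 115.9]
tcp_rot: [-3.141, -0.001, 0.589]
contact_force: [3.2, 6.1, -7.3]
opening: 0.17
grasp_force: 40.4
```

Converted, -0.06 rad / 4 = -0.015.

Call:
move_arm --pt "0 0 -0.005 0 0 0 0.0" --pt "0 0 -0.01 0 0 0 0.0" --pt "0 0 -0.015 0 0 0 0.0"

```text
clock: 8.0
eef_pos: [563.6, -49.7, 115.9]
tcp_rot: [-3.141, -0.001, 0.649]
contact_force: [4.4, 6.4, -8.1]
opening: 0.165
grasp_force: 40.4
```

Converted, -0.06 rad / 4 = -0.015.

Call:
move_arm --pt "0 0 -0.005 0 0 0 0.0" --pt "0 0 -0.01 0 0 0 0.0" --pt "0 0 -0.015 0 0 0 0.0"

```text
clock: 8.38
eef_pos: [563.6, -49.7, 115.9]
tcp_rot: [-3.141, -0.001, 0.709]
contact_force: [3.7, 7.2, -7.0]
opening: 0.166
grasp_force: 40.4
```

Converted, -0.06 rad / 4 = -0.015.

Call:
move_arm --pt "0 0 -0.005 0 0 0 0.0" --pt "0 0 -0.01 0 0 0 0.0" --pt "0 0 -0.015 0 0 0 0.0"

```text
clock: 8.75
eef_pos: [563.6, -49.6, 115.9]
tcp_rot: [-3.141, -0.001, 0.769]
contact_force: [3.9, 6.5, -7.6]
opening: 0.166
grasp_force: 40.5
```

Converted, -0.06 rad / 4 = -0.015.

Call:
move_arm --pt "0 0 -0.005 0 0 0 0.0" --pt "0 0 -0.01 0 0 0 0.0" --pt "0 0 -0.015 0 0 0 0.0"

```text
clock: 9.12
eef_pos: [563.5, -49.6, 115.9]
tcp_rot: [-3.141, -0.001, 0.829]
contact_force: [3.1, 5.7, -7.1]
opening: 0.166
grasp_force: 40.5
```

The signal is thin, so I add 1 mm of pull for contrast.

Call:
move_arm --pt "0 0 0 0 0 -0.0012 0.0" --pt "0 0 0 0 0 -0.0012 0.0"

```text
clock: 9.38
eef_pos: [563.5, -49.6, 116.3]
tcp_rot: [-3.141, -0.001, 0.829]
contact_force: [3.8, 6.2, -11.0]
opening: 0.164
grasp_force: 40.1
```

Converted, -0.06 rad / 4 = -0.015.

Call:
move_arm --pt "0 0 -0.005 0 0 0 0.0" --pt "0 0 -0.01 0 0 0 0.0" --pt "0 0 -0.015 0 0 0 0.0"

```text
clock: 9.75
eef_pos: [563.4, -49.5, 116.3]
tcp_rot: [-3.141, -0.001, 0.889]
contact_force: [3.1, 6.3, -9.7]
opening: 0.162
grasp_force: 40.2
```

Converted, -0.06 rad / 4 = -0.015.

Call:
move_arm --pt "0 0 -0.005 0 0 0 0.0" --pt "0 0 -0.01 0 0 0 0.0" --pt "0 0 -0.015 0 0 0 0.0"

```text
clock: 10.12
eef_pos: [563.4, -49.5, 116.3]
tcp_rot: [-3.141, -0.001, 0.949]
contact_force: [4.0, 5.2, -9.1]
opening: 0.172
grasp_force: 40.2
```

Converted, -0.06 rad / 4 = -0.015.

Call:
move_arm --pt "0 0 -0.005 0 0 0 0.0" --pt "0 0 -0.01 0 0 0 0.0" --pt "0 0 -0.015 0 0 0 0.0"

```text
clock: 10.5
eef_pos: [563.6, -49.5, 116.9]
tcp_rot: [-3.141, -0.002, 1.009]
contact_force: [1.8, 7.5, -4.4]
opening: 0.167
grasp_force: 41.0
```

The force dropped to 4.4 N and z rose, so this is the notch, about 0.12 rad past the tab. I pull gently and check.

Converted, -0.0015 m / 0.6 = -0.0025, -0.0008 m / 0.6 = -0.0013.

Call:
move_arm --pt "0 0 0 0 0 -0.0013 0.0" --pt "0 0 0 0 0 -0.0025 0.0" --pt "0 0 0 0 0 -0.0025 0.0"

```text
clock: 10.88
eef_pos: [563.6, -49.5, 118.5]
tcp_rot: [-3.141, -0.002, 1.009]
contact_force: [1.6, 6.6, -2.8]
opening: 0.167
grasp_force: 41.0
```

It moves freely, so I continue.

Converted, -0.003 m / 0.6 = -0.005, -0.002 m / 0.6 = -0.0033.

Call:
move_arm --pt "0 0 0 0 0 -0.0017 0.0" --pt "0 0 0 0 0 -0.0033 0.0" --pt "0 0 0 0 0 -0.005 0.0" --pt "0 0 0 0 0 -0.005 0.0"

```text
clock: 11.38
eef_pos: [563.6, -49.5, 121.5]
tcp_rot: [-3.141, -0.002, 1.009]
contact_force: [1.2, 7.7, -2.6]
opening: 0.167
grasp_force: 41.1
```

Converted, -0.002 m / 0.6 = -0.0033, -0.001 m / 0.6 = -0.0017.

Call:
move_arm --pt "0 0 0 0 0 -0.0017 0.0" --pt "0 0 0 0 0 -0.0033 0.0" --pt "0 0 0 0 0 -0.0033 0.0"

```text
clock: 11.75
eef_pos: [563.6, -49.5, 123.5]
tcp_rot: [-3.141, -0.002, 1.009]
contact_force: [1.4, 6.6, -3.1]
opening: 0.169
grasp_force: 41.1
```

Converted, -0.002 m / 0.6 = -0.0033, -0.001 m / 0.6 = -0.0017.

Call:
move_arm --pt "0 0 0 0 0 -0.0017 0.0" --pt "0 0 0 0 0 -0.0033 0.0" --pt "0 0 0 0 0 -0.0033 0.0"

```text
clock: 12.12
eef_pos: [563.2, -49.5, 123.9]
tcp_rot: [-3.14, -0.001, 1.009]
contact_force: [7.1, 6.5, -19.1]
opening: 0.166
grasp_force: 40.1
```

The stop is reached at about 12 mm travel. I ease the pull, hold briefly, open and retreat upwards.

Converted, 0.0008 m / 0.6 = 0.0013.

Call:
move_arm --pt "0 0 0 0 0 0.0013 0.0" --pt "0 0 0 0 0 0.0013 0.0" --pt "0 0 0 0 0 0.0013 0.03" --pt "0 0 0 0 0 0.0013 0.05" --pt "0 0 0 0 0 0.0013 0.05" --pt "0 0 0 0 0 0.0013 0.05"

```text
clock: 12.88
eef_pos: [563.4, -50.7, 124.9]
tcp_rot: [3.141, -0.0, 1.01]
contact_force: [0.2, -0.3, -0.0]
opening: 0.585
grasp_force: 0.0
```

Converted, -0.11 m / 0.6 = -0.1833, -0.09 m / 0.6 = -0.15.

Call:
move_arm --pt "0 0 0 0 0 -0.0167 0.05" --pt "0 0 0 0 0 -0.05 0.05" --pt "0 0 0 0 0 -0.1 0.05" --pt "0 0 0 0 0 -0.15 0.05" --pt "0 0 0 0 0 -0.1833 0.05" --pt "0 0 0 0 0 -0.1833 0.05" --pt "0 0 0 0 0 -0.1833 0.05"

```text
clock: 13.75
eef_pos: [562.9, -50.5, 234.1]
tcp_rot: [-3.141, 0.0, 1.011]
contact_force: [0.3, 0.4, -0.1]
opening: 0.587
grasp_force: 0.0
```

Run:
```python
from h import *
save('wrist','w3'); z=np.load('pics/w3.npz')
vv,uu=np.mgrid[60:300,180:400]; P=world(z,np.c_[uu.ravel(),vv.ravel()])
m=(P[:,2]>138)&(P[:,2]<155)&(np.hypot(P[:,0]-563,P[:,1]+50)<40); print(m.sum(),np.median(P[m],0),cv2.minAreaRect(P[m,:2].astype(np.float32)))
s=sensors.sense(); print(s['eef_pos'],s['contact_force'],s['opening'])
```

```text
1106 [563.44176921 -48.24048507 145.22297606] ((562.7256469726562, -49.76692199707031), (45.39672088623047, 14.805219650268555), 57.47023010253906)
[562.7120324  -50.5435038  233.75104587] [-0.52088172  0.16857716 -0.51891747] 0.5886460032096376
```

View pics/w3.png

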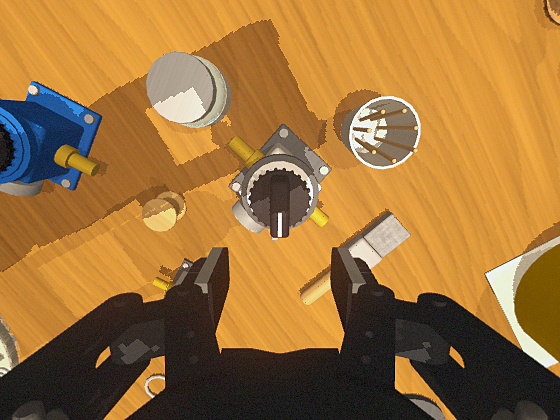

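The wrist view shows the knob at (280,205) with its top at about 146 mm, 12 mm up. The pointer is at 237.5° against the tab at 231°, about 3.4 mm apart. The bystanders look undisturbed and the gripper is clear, so I hand in.

```bash
python3 -c "
from h import *
print(order.sign_off())"
```

```text
the job is handed in; nothing more can be done
None
```

I turned the knob to the notch about 6° past the tab, pulled it the full 12 mm out to its stop and released it with the arm clear, then handed the job in; the sign-off gave no verdict.

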